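# Lay up the table caddy

## Task

Get the wooden caddy ready to carry to the table: put the oil bottle in the tall steel cup, the wooden pepper mill in the dark wooden cup and one grey-topped shaker in each of the two white cups, all standing upright on the cup floors. Set each one down without dropping it or knocking it over, and leave the red-capped spice jars where they stand; they belong in the cupboard.

Things in the scene. Friction and masses are not known exactly. Their poses are not given: they have to be found in the camera images.
- oil_bottle: Tall glass bottle of yellow-green oil with a green cap, 271 mm tall, 0.65 kg. Loose, upright; origin at the centre of its underside, z up. Square body, 61 mm wide (74 mm over the rounded corners), faces along its x and y axes, up to 190 mm; above that a shoulder and neck that taper (solid about 52 mm wide at 210 mm, 42 mm at 235 mm) to the round cap, 32 mm across, 255 to 270 mm up.
- pepper_mill: Turned wooden pepper mill, 58 mm across, 165 mm tall, 0.18 kg. Loose, upright; origin at the centre of its underside, z up. The wooden head is round, at most 49 mm across, from 120 to 154 mm above the origin, with a small metal button (12 mm across) above it; the head does not turn.
- shaker_a: Small glass shaker with grey contents and a grey dome top with holes, 44 mm across, 90 mm tall, 0.1 kg. Loose, upright; origin at the centre of its underside, z up. Widest 30 mm up, then narrowing to about 34 mm across from 60 mm up to the dome. One of a matching pair; the two are interchangeable.
- shaker_b: The other shaker of the pair, the same in look and size (44 mm across, 90 mm tall, 0.1 kg). Loose, upright; origin at the centre of its underside, z up. Widest 30 mm up, then narrowing to about 34 mm across from 60 mm up to the dome.
- oil_cup: Grey steel cup, the tallest, for the oil bottle: 60 mm high, inside 92 mm across at the mouth, 84 mm at its floor, which is 5 mm above the origin. Fixed on the caddy's floor; the four cups stand in a row 93 mm apart, in any order. Origin: underside centre; z up. The caddy: long tray of pale wood, 396 x 118 mm, floor 8 mm above the worktop, rim 22 mm, end handles to 50 mm.
- mill_cup: Dark wooden cup in the caddy, made for the pepper mill: 40 mm high, flared, inside 76 mm across at the mouth and 68 mm at its floor; wall 3.5 mm; inner floor 5 mm above the origin. Fixed on the caddy's floor; the four cups stand in a row 93 mm apart, in any order. Origin: underside centre; z up. 
- white_cup_a: Small white china cup in the caddy, made for one shaker: 32 mm high, flared, inside 62 mm across at the mouth and 55 mm at its floor; wall 3.5 mm; inner floor 5 mm above the origin. Fixed on the caddy's floor; the four cups stand in a row 93 mm apart, in any order. Origin: underside centre; z up. 
- white_cup_b: The second small white china cup, the same as the first, for the other shaker (32 mm high, inside 62 mm at the mouth, 55 mm at the floor, inner floor 5 mm above the origin). Fixed on the caddy's floor; the four cups stand in a row 93 mm apart, in any order. Origin: underside centre; z up. 
- spice_green: Spice jar with a red cap and a green label, 45 mm across, 106 mm tall, 0.11 kg. It stands upright, origin at the centre of its underside, z up. It does not belong in the caddy and stays where it is, though it would fit a white cup. A look-alike of the shakers in size.
- spice_tan: Spice jar with a red cap and a tan label, 45 mm across, 106 mm tall, 0.11 kg. It stands upright, origin at the centre of its underside, z up. It does not belong in the caddy and stays where it is, though it would fit a white cup. All else in the kitchen (kettle, tin, jars, mug, glass, board, timer) is fixed and stands clear of the work.
Not all that is in view belongs to the job. What is shaped like the shaker_a but blue or pink is not meant.

How it is judged (in metres and radians):
At the end, for the whole second after the job is handed in: Oil bottle in the steel cup, pepper mill in the dark wooden cup, one shaker in each white cup: within 12 mm of the cup's centre, base within 7 mm of its floor, upright to 7 degrees, at rest, released. Both spice jars upright, within 25 mm of their starts (horizontal distance between oil_bottle and oil_cup below 0.012 m and z of oil_bottle in the frame of oil_cup between -0.003 and 0.012 m and horizontal distance between pepper_mill and mill_cup below 0.012 m and z of pepper_mill in the frame of mill_cup between -0.003 and 0.012 m and ((horizontal distance between shaker_a and white_cup_a below 0.012 m and z of shaker_a in the frame of white_cup_a between -0.003 and 0.012 m and horizontal distance between shaker_b and white_cup_b below 0.012 m and z of shaker_b in the frame of white_cup_b between -0.003 and 0.012 m) or (horizontal distance between shaker_a and white_cup_b below 0.012 m and z of shaker_a in the frame of white_cup_b between -0.003 and 0.012 m and horizontal distance between shaker_b and white_cup_a below 0.012 m and z of shaker_b in the frame of white_cup_a between -0.003 and 0.012 m)) and angle between each of oil_bottle, pepper_mill, shaker_a, shaker_b, spice_green, spice_tan's own z axis and vertical below 0.12 rad and linear speed of each of oil_bottle, pepper_mill, shaker_a, shaker_b, spice_green, spice_tan below 0.03 m/s and distance of each of spice_green, spice_tan from where it was at the start of the episode below 0.025 m); the robot touches nothing.
It fails at once if a spice jar is moved more than 25 mm or tipped (distance of any of spice_green, spice_tan from where it was at the start of the episode above 0.025 m or angle between any of spice_green, spice_tan's own z axis and vertical above 0.5 rad).
It fails at once if the oil bottle, the mill or a shaker is knocked over or tipped past 45 degrees (angle between any of oil_bottle, pepper_mill, shaker_a, shaker_b's own z axis and vertical above 0.785 rad).
It fails at once if the oil bottle, the mill or a shaker is dropped (falls out of the fingers at more than 0.7 m/s, about 25 mm of free fall) ((linear speed of oil_bottle above 0.7 m/s and contact force between the fingers and oil_bottle below 0.1 N) or (linear speed of pepper_mill above 0.7 m/s and contact force between the fingers and pepper_mill below 0.1 N) or (linear speed of shaker_a above 0.7 m/s and contact force between the fingers and shaker_a below 0.1 N) or (linear speed of shaker_b above 0.7 m/s and contact force between the fingers and shaker_b below 0.1 N)).
It also fails if it takes over 112 s, if anything falls off the work surface, if the arm or the gripper's body presses on something with over 40 N, if the wrist force passes 120 N, or if a joint passes its speed limit or range.

## Robot

A 6-joint arm with a two-finger parallel gripper is mounted at the origin on a cart in front of the work surface, level with it; the furniture and walls round the work are solid. World frame = base frame: x ahead of the robot, y to its left, z up, the work surface at z = 0. Lengths are in mm, angles in degrees, forces in N, time in s.
With the tool pointing down it reaches from about 425 to 925 mm from the base axis. Payload 12.5 kg.
Tool frame: the origin (TCP) lies at the very end of the fingers, on their centre line; the grasp point (between the pads) lies 19 mm behind it; z points along the fingers, y is the line along which they close (so a half turn about z gives the same grasp; the last joint's range is limited). The gripper opens to 85 mm and grips with 20 to 120 N. Pads are 22 mm wide; open, the fingers measure 114 mm over their backs; the gripper's body (76 mm by 85 mm) begins 54 mm behind the grasp point. The pads swing forward as they close: fully open they stand 13 mm farther back than shut.
Start: joints at [63.106, 28.126, 89.318, -0, 62.55, -6.05], TCP at [222.376, 584.118, 231.327] pointing down, gripper open.
Joint ranges: [-177.58, 177.58], [-47.91, 125.51], [2.72, 160], [-65.01, 245.01], [3.68, 167.84], [-153.87, 153.87]. Speed limits (degrees/s): [127.2, 127.2, 159.86, 180, 180, 180].

## Interface

Orientations are given as a 3x3 rotation matrix whose columns are the frame's x, y, z axes.
In Python, from plant import sense, snapshot, arm gives the robot as it stands. The module is installed in compiled form; this text tells all that it offers.
- The arm moves only by the shell command python3 -m jog 'ROWS' [OPENING] [FORCE]. ROWS is a JSON object whose one key "moves" holds one flat list of numbers, 6 for each row, row after row: the shift along the tool's x, y, z in cm, then the turn, a rotation vector about the tool's x, y, z in degrees. In form: {"moves": [dx, dy, dz, ax, ay, az, dx, dy, dz, ax, ay, az, ...]}. A call has exactly 10 rows; each row shifts and turns the commanded pose from where the row before left it, along the tool's axes as they then stand; what a row does not reach is not made up. A row lasts 1/10 s, in which the tool goes at most 50 mm and 8.59 degrees, less where a joint would pass 70% of its speed; a pose out of reach is approached as far as the arm can. A call is refused whole if a number of a shift passes 5 or a number of a turn 8.59, either way. A call with a gripper value outside its range is refused whole. OPENING is the opening, from 0 (shut) to 1 (fully open), set as the call begins (- or left out, the last holds). The fingers move at their own pace and stop on an object; FORCE is the grip in N (left out, the last holds). Time passes only in rows, so rows that do not move let the fingers close, or fill a call up. It gives the time, the measured TCP pose, the force, the opening and the grip force at its end, in the units of the state.
- sense(): the state, without advancing time (a new reading comes with each control period).
- snapshot(name): name is "scene" or "top" or "wrist"; returns a dict with "image" (400x640x3 uint8, blue, green, red), "camera_matrix" (3x3 intrinsics, pixels), "rvec" (rotation vector, rad) and "tvec" (3), from world to camera coordinates, as OpenCV has them. Camera axes: x right, y down, z forward; pixel columns grow to the right and rows downward; lengths in mm; the calibration is good to about 2 mm. A picture is of the moment at which its call begins. There is no depth.
- arm.hand_in(): hands the job in; it is judged then, once.
The state is a dict: "clock": time; "joints": joint angles; "joint_velocities": joint speeds; "tau": joint torques, N m; "tcp_pos": TCP position; "ee_rot": TCP orientation; "wrist_force": force on the tool from outside, world axes, zero at the start; "wrist_torque": the same for the moment, N m; "gripper_width": finger opening in mm; "grip_force": force on a finger pad.
Only numpy, scipy, OpenCV 4.12 (cv2) and the standard library are available. Lean on these libraries where they do the work, as an engineer would, in place of code of your own. Each camera call takes 0.05 s, during which the arm holds its last target. There are 200 camera calls.

## Working session

There is one attempt and no reset: what is moved stays moved. The work goes in short steps, Python scripts to look and compute and a shell command to move; the robot and the scene stay as the last step left them, time stands still between calls to the robot, and variables do not carry over. Pictures are saved under pics/ and viewed, at most 15 in all, crops included, and the job is handed in when it is done.

```bash
mkdir -p pics
cat > h.py <<'E'
import numpy as np, cv2, pickle
from plant import sense, snapshot, arm
def take(name, fn):
    s=snapshot(name); cv2.imwrite(f'pics/{fn}.png',s['image']); pickle.dump(s,open(f'pics/{fn}.pkl','wb')); return s
def load(fn): return pickle.load(open(f'pics/{fn}.pkl','rb'))
def ray(s,uv):
    R=cv2.Rodrigues(np.array(s['rvec'],float))[0]; t=np.array(s['tvec'],float).ravel()
    d=R.T@np.linalg.inv(s['camera_matrix'])@np.array([uv[0],uv[1],1.]); return -R.T@t, d/np.linalg.norm(d)
def atz(s,uv,z):
    o,d=ray(s,uv); return o+d*(z-o[2])/d[2]
def tri(*obs):
    A=np.zeros((3,3));b=np.zeros(3);rs=[ray(s,uv) for s,uv in obs]
    for o,d in rs:
        P=np.eye(3)-np.outer(d,d);A+=P;b+=P@o
    X=np.linalg.solve(A,b); return X,[np.linalg.norm((np.eye(3)-np.outer(d,d))@(X-o)) for o,d in rs]
def proj(s,X):
    return cv2.projectPoints(np.array(X,float).reshape(-1,3),np.array(s['rvec'],float),np.array(s['tvec'],float),np.array(s['camera_matrix'],float),None)[0].reshape(-1,2)
E
python3 - <<'E'
from h import *
for n in ('scene','top','wrist'):
    s=take(n,n+'0'); o,d=ray(s,(320,200)); print(n,o.round(),d.round(2),s['camera_matrix'][0,0])
st=sense(); print(st['tcp_pos'],np.round(st['ee_rot'],3).tolist(),st['clock'],st['gripper_width'])
E
```

```text
scene [-211. 1014.  599.] [ 0.56 -0.74 -0.39] 496.68004376430713
top [ 432.   -3. 1350.] [ 0.1   0.   -0.99] 495.8639066297896
wrist [146. 613. 373.] [ 0.32 -0.11 -0.94] 310.5016028920557
[222.29876657 583.96465538 230.89187015] [[-0.935, 0.356, -0.0], [0.356, 0.935, -0.001], [0.0, -0.001, -1.0]] 0.15 85.17287259602122
```

View pics/scene0.png

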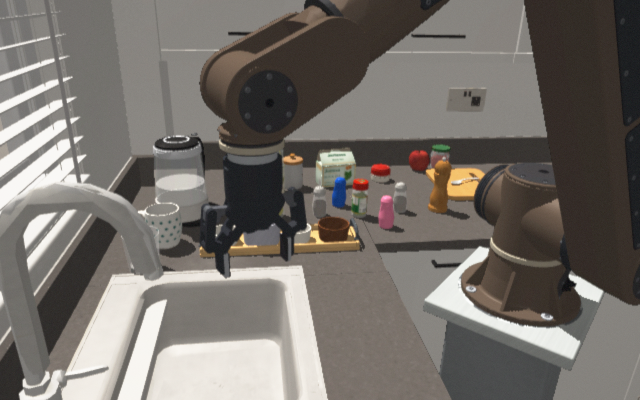

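View pics/top0.png

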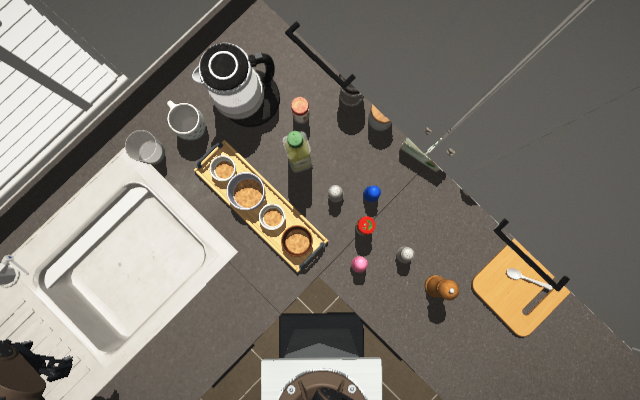

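Top view: oil bottle with green cap (294,138). Cups from the upper left: white (223,170), steel (246,194), white (272,218), dark (297,242). Grey shakers at (336,192) and (405,255), mill at (441,288). Red caps at (300,105) and (367,226). The blue (372,193) and pink (360,264) look-alikes are not meant. I'll confirm this with enlarged crops.

Run:
```python
from h import *
t=load('top0');s=load('scene0')
a=cv2.resize(t['image'][90:310,190:470],None,fx=2.8,fy=2.7,interpolation=cv2.INTER_CUBIC);cv2.imwrite('pics/tc.png',a)
b=cv2.resize(s['image'][145:265,190:460],None,fx=2.9,fy=2.9,interpolation=cv2.INTER_CUBIC);cv2.imwrite('pics/sc.png',b)
```

```text
(no output)
```

View pics/tc.png

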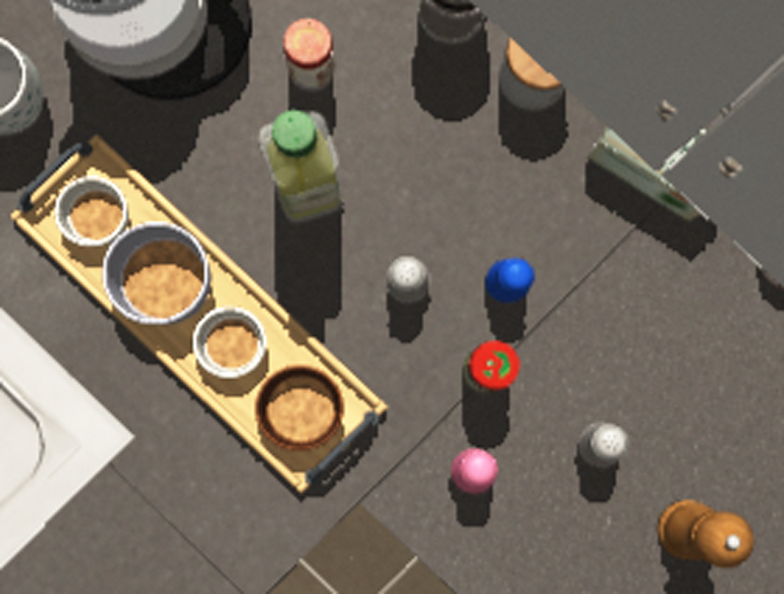

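View pics/sc.png

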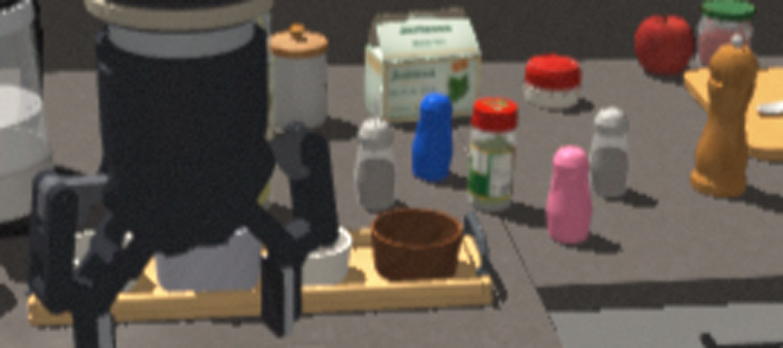

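```bash
cat > m.py <<'E'
from h import *
t=load('top0');s=load('scene0')
T=lambda u,v:((u+.5)/2.8-.5+190,(v+.5)/2.7-.5+90)
S=lambda u,v:((u+.5)/2.9-.5+190,(v+.5)/2.9-.5+145)
E
python3 - <<'E'
from m import *
for n,a,b in [('millbutton',(733,542),(738,41)),('shL',(408,270),(375,130)),('shR',(607,441),(610,118)),('mcup',(300,406),(417,231)),('green cap',(496,364),(494,105)),('pink',(475,468),(570,156))]:
    X,e=tri((t,T(*a)),(s,S(*b)));print(n,X.round(1),np.round(e,1))
P={}
for n,a,z in [('mill',(733,542),165),('shL',(408,270),82),('shR',(607,441),82),('bot',(294,132),270),('w1',(92,211),40),('steel',(157,272),68),('w2',(230,344),40),('dark',(300,407),48),('tan',(307,43),106),('green',(496,364),106),('pink',(475,468),82),('blue',(515,277),82)]:
    X=atz(t,T(*a),z); print(n,X.round(1),np.hypot(X[0],X[1]).round(),np.degrees(np.arctan2(X[1],X[0])).round(1));P[n]=X
for a,b in (('w1','steel'),('steel','w2'),('w2','dark'),('w1','dark')): d=(P[b]-P[a])[:2];print(np.linalg.norm(d),np.degrees(np.arctan2(*d[::-1])))
# bottle base corners, shoulder square corners in top view
for c in [(262,152),(334,122),(338,152),(287,220),(341,208)]: print(c,atz(t,T(*c),190).round(),atz(t,T(*c),0).round())
E
```

```text
millbutton [ 337.4 -312.2  157.7] [0.4 0.4]
shL [590.  -42.5  77.3] [0.6 0.6]
shR [ 425.8 -221.4   78.9] [0.1 0.1]
mcup [462.3  59.6  43.2] [0.1 0.1]
green cap [ 499.2 -118.6  104.1] [1.2 1.2]
pink [ 401.8 -100.5   81.8] [0.2 0.2]
mill [ 337.6 -310.5  165. ] 459.0 -42.6
shL [589.9 -42.   82. ] 591.0 -4.1
shR [ 425.9 -220.9   82. ] 480.0 -27.4
bot [681.5  52.7 270. ] 684.0 4.4
w1 [656.6 257.4  40. ] 705.0 21.4
steel [591.7 190.8  68. ] 622.0 17.9
w2 [523.6 125.7  40. ] 538.0 13.5
dark [461.3  59.5  48. ] 465.0 7.3
tan [805.9  49.  106. ] 807.0 3.5
green [ 498.1 -119.1  106. ] 512.0 -13.4
pink [ 401.9 -100.4   82. ] 414.0 -14.0
blue [ 582.3 -140.4   82. ] 599.0 -13.6
92.95373720079682 -134.21960048120775
94.25456275671114 -136.29124466078483
90.88696879777135 -133.24157920871033
278.02661810442635 -134.6020641891755
(262, 152) [682.  84. 190.] [723.  98.   0.]
(334, 122) [709.  23. 190.] [754.  27.  -0.]
(338, 152) [682.  20. 190.] [723.  23.   0.]
(287, 220) [621.  63. 190.] [653.  74.   0.]
(341, 208) [632.  17. 190.] [664.  21.   0.]
```

The measurements agree. The cap, dome and button heights match the text, and the cup spacing is 91–94 mm against 93. Which is which:
- Grey shakers: (336,192) and (405,255), the only ones with grey tops.
- Not meant: blue (372,193), pink (360,264), red caps (300,105) and (367,226).

I'm moving above the first shaker and turning the finger line perpendicular to the cup row.

```bash
python3 -m jog '{"moves":[-3.54,-2.84,0,0,0,0,-3.54,-2.84,0,0,0,0,-3.54,-2.84,0,0,0,0,-3.54,-2.84,0,0,0,0,-3.54,-2.84,0,0,0,0,-3.54,-2.84,0,0,0,0,-3.54,-2.84,0,0,0,0,-3.54,-2.84,0,0,0,0,-3.54,-2.84,0,0,0,0,-3.54,-2.84,0,0,0,0]}' 1 40
python3 -m jog '{"moves":[-3.54,-2.84,0,0,0,0,-3.54,-2.84,0,0,0,0,-3.54,-2.84,0,0,0,0,-3.54,-2.84,0,0,0,0,-3.54,-2.84,0,0,0,0,-3.54,-2.84,0,0,0,0,0,0,0,0,0,8.13,0,0,0,0,0,8.13,0,0,0,0,0,8.13,0,0,0,0,0,8.13]}'
python3 -m jog '{"moves":[0,0,0,0,0,8.13,0,0,0,0,0,8.13,0,0,0,0,0,8.13,0,0,0,0,0,8.13,0,0,0,0,0,8.13,0,0,0,0,0,8.13,0,0,0,0,0,8.13,0,0,0,0,0,8.13,0,0,0,0,0,8.13,0,0,0,0,0,8.13]}'
python3 - <<'E'
from h import *
s=take('wrist','w1');st=sense();print(st['tcp_pos'],np.round(st['ee_rot'],3).tolist(),st['joints'],st['wrist_force'])
print(proj(s,[[590,-42,82],[590,-42,0],[681,53,270]]).round())
E
```

```text
clock: 1.15
tcp_pos: [452.8, 191.0, 231.3]
ee_rot: [[-0.935, 0.356, 0.0], [0.356, 0.935, 0.0], [-0.0, 0.0, -1.0]]
wrist_force: [0.9, 1.3, -1.0]
gripper_width: 85.9
grip_force: 0.0
clock: 2.15
tcp_pos: [589.9, -42.3, 231.0]
ee_rot: [[-0.592, 0.806, -0.001], [0.806, 0.592, 0.0], [0.001, -0.0, -1.0]]
wrist_force: [-0.5, -0.2, -0.3]
gripper_width: 85.4
grip_force: 0.0
clock: 3.15
tcp_pos: [589.9, -42.1, 231.1]
ee_rot: [[0.707, 0.707, -0.0], [0.707, -0.707, 0.0], [-0.0, -0.0, -1.0]]
wrist_force: [0.7, -0.5, 0.6]
gripper_width: 85.4
grip_force: 0.0
[589.91705192 -42.04147512 231.05523914] [[0.713, 0.701, -0.0], [0.701, -0.713, 0.0], [-0.0, -0.0, -1.0]] [-1.04767571e+01  2.54076004e+01  9.41929462e+01  7.21322671e-03
  6.04249577e+01  3.50113956e+01] [-0.31780085 -1.09435475  0.21792808]
[[ 317.  179.]
 [ 318.  161.]
 [ 305. -108.]]
```

View pics/w1.png

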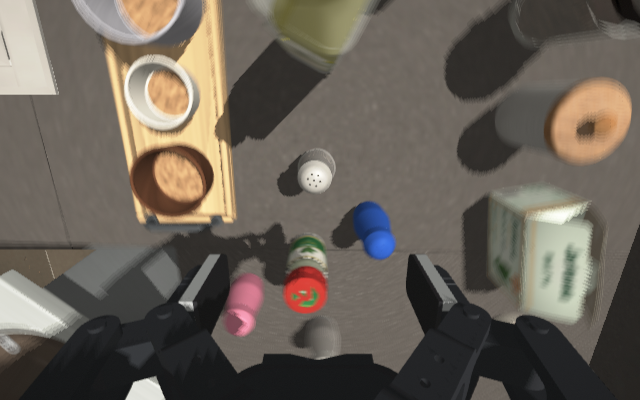

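Wrist view: grey shaker dome at (315,178), predicted (317,179). Bottle foot near (325,70), cups at (161,92) and (172,179). I'll check the cups and scene with the arm out of the way, then descend and grasp.

```bash
python3 - <<'E'
from m import *
w=load('w1')
for n,a,b in [('w2',(230,344),(161,92)),('dark',(300,407),(172,179)),('shL',(408,270),(315,178))]:
    X,e=tri((t,T(*a)),(w,b));print(n,X.round(1),np.round(e,1))
s=take('scene','s1');cv2.imwrite('pics/s1c.png',cv2.resize(s['image'][120:270,180:460],None,fx=2.8,fy=2.8,interpolation=cv2.INTER_CUBIC))
E
python3 -m jog '{"moves":[0,0,4,0,0,0,0,0,4,0,0,0,0,0,3,0,0,0,0,0,2,0,0,0,0,0,2,0,0,0,0,0,1.5,0,0,0,0,0,1,0,0,0,0,0,0.6,0,0,0,0,0,0,0,0,0,0,0,0,0,0,0]}'
python3 -m jog '{"moves":[0,0,0,0,0,0,0,0,0,0,0,0,0,0,0,0,0,0,0,0,0,0,0,0,0,0,0,0,0,0,0,0,0,0,0,0,0,0,0,0,0,0,0,0,0,0,0,0,0,0,0,0,0,0,0,0,0,0,0,0]}' 0 40
```

```text
w2 [526.5 130.3  22.9] [3.3 3.3]
dark [462.1  62.8  31.9] [2.6 2.6]
shL [589.4 -40.9  81.6] [1.2 1.2]
clock: 4.25
tcp_pos: [590.3, -42.1, 50.8]
ee_rot: [[0.702, 0.712, 0.001], [0.712, -0.702, -0.0], [0.0, 0.001, -1.0]]
wrist_force: [0.6, -0.2, -0.8]
gripper_width: 85.3
grip_force: 0.0
clock: 5.25
tcp_pos: [590.1, -42.1, 50.7]
ee_rot: [[0.703, 0.711, 0.0], [0.711, -0.703, 0.0], [0.0, 0.0, -1.0]]
wrist_force: [-0.8, 0.7, 5.9]
gripper_width: 32.8
grip_force: 39.3
```

View pics/s1c.png

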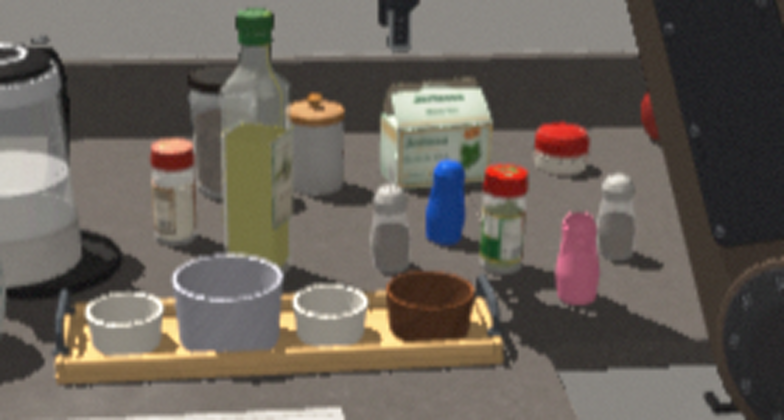

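The scene crop shows all four cups. Rim centres: white (125,307), steel (228,276), white (330,301), dark (431,290). Bottle cap top is at (254,14). I'll triangulate the cups and bottle and lift the shaker meanwhile.

```bash
python3 - <<'E'
from m import *
s=load('s1')
S=lambda u,v:((u+.5)/2.8-.5+180,(v+.5)/2.8-.5+120)
P=[]
for n,a,b in [('w1',(92,211),(125,307)),('steel',(157,272),(228,277)),('w2',(230,344),(330,301)),('dark',(300,407),(431,290)),('cap',(294,132),(254,16))]:
    X,e=tri((t,T(*a)),(s,S(*b)));print(n,X.round(1),np.round(e,1))
    if n!='cap': P.append(X[:2])
P=np.array(P);c=P.mean(0);d=np.linalg.svd(P-c)[2][0];d*=np.sign(d[0])
print(c,np.degrees(np.arctan2(d[1],d[0])),[(c+k*93*d).round(1).tolist() for k in (1.5,.5,-.5,-1.5)])
E
python3 -m jog '{"moves":[0,0,-0.5,0,0,0,0,0,-1,0,0,0,0,0,-2,0,0,0,0,0,-2,0,0,0,0,0,-2,0,0,0,0,0,-1.5,0,0,0,0,0,-1,0,0,0,0,0,0,0,0,0,0,0,0,0,0,0,0,0,0,0,0,0]}'
```

```text
w1 [657.2 258.   41.4] [1.2 1.2]
steel [592.6 191.5  67.2] [0.9 0.9]
w2 [525.2 126.8  40. ] [1.9 1.9]
dark [461.6  59.7  46.5] [0.2 0.2]
cap [683.2  53.6 266. ] [1. 1.]
[559.13577622 158.99974802] 45.22489916956793 [[657.4, 258.0], [591.9, 192.0], [526.4, 126.0], [460.9, 60.0]]
clock: 6.25
tcp_pos: [589.7, -42.0, 149.5]
ee_rot: [[0.703, 0.711, -0.001], [0.711, -0.703, 0.0], [-0.001, -0.001, -1.0]]
wrist_force: [-0.9, 0.2, -0.9]
gripper_width: 32.9
grip_force: 39.5
```

```bash
python3 -m jog '{"moves":[1.0,-2.2,0,0,0,0,1.6,-3.5,0,0,0,0,1.8,-3.9,0,0,0,0,1.6,-3.5,0,0,0,0,1.1,-2.4,0,0,0,0,0.37,-0.84,0,0,0,0,0,0,2.5,0,0,0,0,0,2,0,0,0,0,0,2,0,0,0,0,0,1,0,0,0]}'
python3 - <<'E'
from h import *
s=take('wrist','w2');st=sense();R=np.array(st['ee_rot']);print((R.T@(np.array([526,126.,64])-st['tcp_pos'])).round(1))
E
```

```text
clock: 7.25
tcp_pos: [525.9, 125.3, 73.4]
ee_rot: [[0.703, 0.711, -0.002], [0.711, -0.703, -0.0], [-0.002, -0.001, -1.0]]
wrist_force: [-0.2, -1.3, -0.4]
gripper_width: 33.5
grip_force: 39.5
[ 0.8 -0.2  8.7]
```

View pics/w2.png

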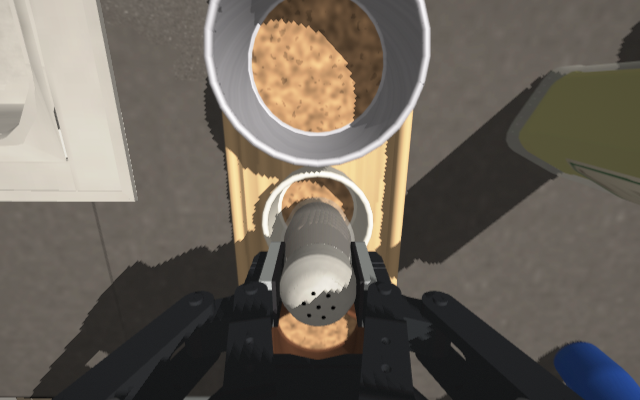

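Wrist view: the shaker (318,235) is centred laterally over the white cup (318,215). Lowering it, releasing and rising.

```bash
python3 -m jog '{"moves":[0.05,0,0.3,0,0,0,0,0,0.2,0,0,0,0,0,0.2,0,0,0,0,0,0.1,0,0,0,0,0,0.1,0,0,0,0,0,0.1,0,0,0,0,0,0,0,0,0,0,0,0,0,0,0,0,0,0,0,0,0,0,0,0,0,0,0]}'
python3 -m jog '{"moves":[0,0,0,0,0,0,0,0,0,0,0,0,0,0,0,0,0,0,0,0,0,0,0,0,0,0,0,0,0,0,0,0,0,0,0,0,0,0,0,0,0,0,0,0,0,0,0,0,0,0,0,0,0,0,0,0,0,0,0,0]}' 0.7
python3 -m jog '{"moves":[0,0,-0.5,0,0,0,0,0,-1,0,0,0,0,0,-2,0,0,0,0,0,-3,0,0,0,0,0,-3,0,0,0,0,0,-3,0,0,0,0,0,-1,0,0,0,0,0,0,0,0,0,0,0,0,0,0,0,0,0,0,0,0,0]}' 1
python3 - <<'E'
from h import *
s=take('top','t1');st=sense();R=np.array(st['ee_rot']);p=st['tcp_pos']
for T in ([426,-221,p[2]],[337.5,-311.5,p[2]]):print((R.T@(np.array(T)-p)).round(1))
s2=take('wrist','w3');print(proj(s2,[526,126,95]))
E
```

```text
clock: 8.3
tcp_pos: [526.7, 126.3, 65.3]
ee_rot: [[0.703, 0.711, 0.0], [0.711, -0.703, 0.0], [0.0, 0.0, -1.0]]
wrist_force: [-0.8, -0.4, -0.9]
gripper_width: 33.1
grip_force: 39.5
clock: 9.3
tcp_pos: [526.7, 126.3, 65.3]
ee_rot: [[0.703, 0.711, -0.0], [0.711, -0.703, 0.0], [0.0, -0.0, -1.0]]
wrist_force: [0.3, 0.2, -0.3]
gripper_width: 59.7
grip_force: 0.0
clock: 10.3
tcp_pos: [526.2, 126.2, 199.1]
ee_rot: [[0.703, 0.711, -0.002], [0.711, -0.703, -0.0], [-0.002, -0.001, -1.0]]
wrist_force: [-0.0, 0.3, -0.0]
gripper_width: 85.1
grip_force: 0.0
[-3.174e+02  1.728e+02  3.000e-01]
[-444.   173.5    0.5]
[[317.42706602 193.7469698 ]]
```

```bash
python3 -m jog '{"moves":[-3,1.6,0,0,0,0,-4.1,2.2,0,0,0,0,-4.1,2.2,0,0,0,0,-4.1,2.2,0,0,0,0,-4.1,2.2,0,0,0,0,-4.1,2.2,0,0,0,0,-4.1,2.2,0,0,0,0,-3,1.8,0,0,0,0,-1.14,0.68,0,0,0,0,0,0,0,0,0,0]}'
python3 - <<'E'
from h import *
a=load('w3')['image'];b=take('wrist','w4');cv2.imwrite('pics/w34.png',np.hstack([a[60:400,140:500],b['image'][60:400,140:500]]))
print(sense()['tcp_pos'],proj(b,[[426,-221,82]])-[140,60]+[360,0])
E
```

```text
clock: 11.4
tcp_pos: [426.1, -222.0, 199.7]
ee_rot: [[0.705, 0.709, -0.001], [0.709, -0.705, 0.001], [-0.0, -0.001, -1.0]]
wrist_force: [-0.2, 0.1, 0.5]
gripper_width: 85.4
grip_force: 0.0
[ 426.27868016 -220.87527962  199.78827023] [[536.57318746 127.93644771]]
```

View pics/w34.png

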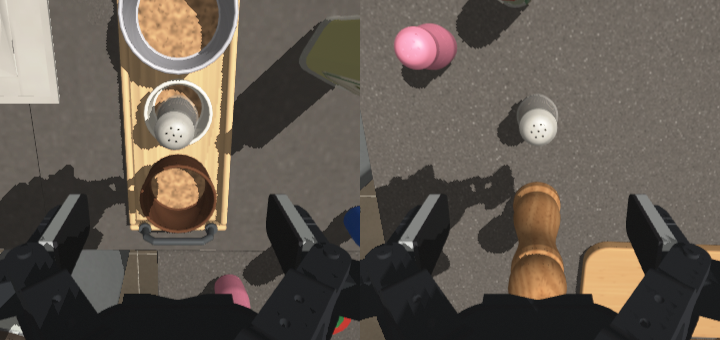

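Left half: the first shaker stands upright in its cup, dome at (176,127). Right half: the second shaker's dome is at (538,126), predicted (537,128). The mill is visible at (538,240). Descending to grasp, then lifting.

```bash
python3 -m jog '{"moves":[0,0,4,0,0,0,0,0,3.5,0,0,0,0,0,3,0,0,0,0,0,2,0,0,0,0,0,1.5,0,0,0,0,0,0.7,0,0,0,0,0,0.3,0,0,0,0,0,0,0,0,0,0,0,0,0,0,0,0,0,0,0,0,0]}'
python3 -m jog '{"moves":[0,0,0,0,0,0,0,0,0,0,0,0,0,0,0,0,0,0,0,0,0,0,0,0,0,0,0,0,0,0,0,0,0,0,0,0,0,0,0,0,0,0,0,0,0,0,0,0,0,0,0,0,0,0,0,0,0,0,0,0]}' 0 40
python3 -m jog '{"moves":[0,0,-0.5,0,0,0,0,0,-1,0,0,0,0,0,-2,0,0,0,0,0,-3,0,0,0,0,0,-3,0,0,0,0,0,-3,0,0,0,0,0,-1.5,0,0,0,0,0,0,0,0,0,0,0,0,0,0,0,0,0,0,0,0,0]}'
python3 - <<'E'
from h import *
st=sense();R=np.array(st['ee_rot']);p=st['tcp_pos']
for T in ([526,70,p[2]],[657,258,p[2]]):print((R.T@(np.array(T)-p)).round(1))
E
```

```text
clock: 12.45
tcp_pos: [426.7, -221.0, 50.9]
ee_rot: [[0.703, 0.711, 0.001], [0.711, -0.703, -0.001], [0.0, 0.001, -1.0]]
wrist_force: [-1.3, -0.5, 0.6]
gripper_width: 85.3
grip_force: 0.0
clock: 13.45
tcp_pos: [426.6, -221.1, 50.7]
ee_rot: [[0.703, 0.711, 0.001], [0.711, -0.703, -0.0], [0.0, 0.001, -1.0]]
wrist_force: [-0.2, 0.3, 6.9]
gripper_width: 33.4
grip_force: 39.2
clock: 14.45
tcp_pos: [426.0, -220.7, 189.4]
ee_rot: [[0.703, 0.711, -0.001], [0.711, -0.703, 0.001], [-0.0, -0.002, -1.0]]
wrist_force: [0.2, 0.5, -1.1]
gripper_width: 33.6
grip_force: 39.6
[ 2.770e+02 -1.332e+02  2.000e-01]
[ 5.028e+02 -1.722e+02  2.000e-01]
```

```bash
python3 -m jog '{"moves":[2,-0.685,0,0,0,0,4.4,-1.507,0,0,0,0,4.4,-1.507,0,0,0,0,4.4,-1.507,0,0,0,0,4.4,-1.507,0,0,0,0,4.4,-1.507,0,0,0,0,4.4,-1.507,0,0,0,0,4.4,-1.507,0,0,0,0,4.4,-1.507,0,0,0,0,4.4,-1.507,0,0,0,0]}'
python3 -m jog '{"moves":[4.4,-1.507,0,0,0,0,3,-1.03,0,0,0,0,1.28,-0.433,0,0,0,0,0,0,4,0,0,0,0,0,3,0,0,0,0,0,2,0,0,0,0,0,1.5,0,0,0,0,0,1,0,0,0,0,0,0,0,0,0,0,0,0,0,0,0]}'
python3 - <<'E'
from h import *
s=take('wrist','w5');st=sense();R=np.array(st['ee_rot']);print((R.T@(np.array([657,258.,64])-st['tcp_pos'])).round(1))
E
```

```text
clock: 15.45
tcp_pos: [617.7, 177.0, 188.7]
ee_rot: [[0.703, 0.711, -0.002], [0.711, -0.703, -0.0], [-0.002, -0.001, -1.0]]
wrist_force: [0.4, -0.5, -0.8]
gripper_width: 33.1
grip_force: 39.6
clock: 16.45
tcp_pos: [657.8, 257.7, 76.0]
ee_rot: [[0.703, 0.711, 0.001], [0.711, -0.703, 0.0], [0.001, 0.0, -1.0]]
wrist_force: [0.5, -0.9, -0.8]
gripper_width: 33.4
grip_force: 39.6
[-0.5 -0.9 12.4]
```

View pics/w5.png

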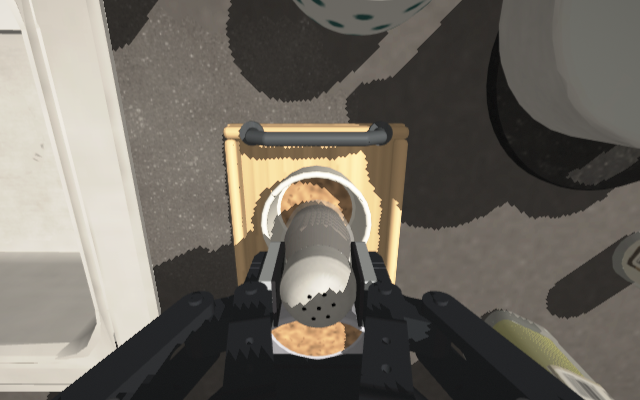

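The shaker (318,235) is centred over the white cup (317,215). Lowering it by 12 mm, releasing and rising.

```bash
python3 -m jog '{"moves":[0,-0.05,0.4,0,0,0,0,0,0.3,0,0,0,0,0,0.2,0,0,0,0,0,0.1,0,0,0,0,0,0.1,0,0,0,0,0,0.1,0,0,0,0,0,0,0,0,0,0,0,0,0,0,0,0,0,0,0,0,0,0,0,0,0,0,0]}'
python3 -m jog '{"moves":[0,0,0,0,0,0,0,0,0,0,0,0,0,0,0,0,0,0,0,0,0,0,0,0,0,0,0,0,0,0,0,0,0,0,0,0,0,0,0,0,0,0,0,0,0,0,0,0,0,0,0,0,0,0,0,0,0,0,0,0]}' 0.7
python3 -m jog '{"moves":[0,0,-0.5,0,0,0,0,0,-1,0,0,0,0,0,-2,0,0,0,0,0,-3,0,0,0,0,0,-3,0,0,0,0,0,-3,0,0,0,0,0,-2,0,0,0,0,0,-1,0,0,0,0,0,0,0,0,0,0,0,0,0,0,0]}' 1
python3 - <<'E'
from h import *
st=sense();R=np.array(st['ee_rot']);p=st['tcp_pos']
for T in ([460,-130,p[2]],[338,-311,p[2]]):print((R.T@(np.array(T)-p)).round(1))
E
```

```text
clock: 17.5
tcp_pos: [657.3, 258.1, 63.8]
ee_rot: [[0.703, 0.711, 0.001], [0.711, -0.703, 0.0], [0.001, 0.0, -1.0]]
wrist_force: [-1.6, -0.1, 5.3]
gripper_width: 33.3
grip_force: 41.0
clock: 18.5
tcp_pos: [657.1, 258.1, 63.3]
ee_rot: [[0.703, 0.711, 0.0], [0.711, -0.703, 0.0], [0.0, -0.0, -1.0]]
wrist_force: [0.2, 1.0, -0.1]
gripper_width: 59.8
grip_force: 0.0
clock: 19.5
tcp_pos: [656.7, 257.9, 217.5]
ee_rot: [[0.703, 0.711, -0.001], [0.711, -0.703, -0.0], [-0.001, -0.001, -1.0]]
wrist_force: [-0.2, -0.2, -0.7]
gripper_width: 85.4
grip_force: 0.0
[-4.142e+02  1.328e+02  3.000e-01]
[-6.287e+02  1.732e+02  4.000e-01]
```

```bash
python3 -m jog '{"moves":[-2,0.551,0,0,0,0,-4.4,1.212,0,0,0,0,-4.4,1.212,0,0,0,0,-4.4,1.212,0,0,0,0,-4.4,1.212,0,0,0,0,-4.4,1.212,0,0,0,0,-4.4,1.212,0,0,0,0,-4.4,1.212,0,0,0,0,-4.4,1.212,0,0,0,0,-4.4,1.212,0,0,0,0]}'
python3 -m jog '{"moves":[-4.4,1.212,0,0,0,0,-4.4,1.212,0,0,0,0,-4.4,1.212,0,0,0,0,-4.4,1.212,0,0,0,0,-2.5,0.689,0,0,0,0,-1.17,0.322,0,0,0,0,0,0,0,0,0,0,0,0,0,0,0,0,0,0,0,0,0,0,0,0,0,0,0,0]}'
python3 - <<'E'
from h import *
s=take('wrist','w6');st=sense();R=np.array(st['ee_rot']);print(R.T@(np.array([337.5,-311,118])-st['tcp_pos']),st['joints'])
print(proj(s,[[337.5,-311,165],[337.5,-311,0]]))
E
```

```text
clock: 20.5
tcp_pos: [444.6, -119.5, 217.3]
ee_rot: [[0.703, 0.711, -0.002], [0.711, -0.703, 0.001], [-0.001, -0.002, -1.0]]
wrist_force: [0.8, -0.2, -0.4]
gripper_width: 85.6
grip_force: 0.0
clock: 21.5
tcp_pos: [338.9, -309.9, 218.2]
ee_rot: [[0.702, 0.712, 0.0], [0.712, -0.702, 0.0], [0.0, -0.0, -1.0]]
wrist_force: [0.1, 0.9, 0.2]
gripper_width: 85.0
grip_force: 0.0
[ -1.59201949  -0.2838324  100.30048926] [-5.07184346e+01  1.56578204e+01  1.12578399e+02  1.00688592e-02
  5.17641792e+01 -6.14618406e+00]
[[316.89505619 219.53414197]
 [317.26967226 164.57857834]]
```

View pics/w6.png

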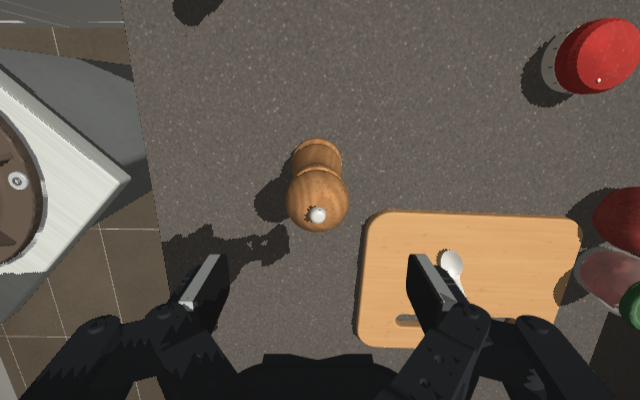

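The mill button is at (317,214), predicted (317,217 ±3), and the foot matches at (317,165). Descending 100 mm onto the head.

```bash
python3 -m jog '{"moves":[-0.05,0,3,0,0,0,0,0,3,0,0,0,0,0,2,0,0,0,0,0,1,0,0,0,0,0,0.7,0,0,0,0,0,0.3,0,0,0,0,0,0,0,0,0,0,0,0,0,0,0,0,0,0,0,0,0,0,0,0,0,0,0]}'
python3 -m jog '{"moves":[0,0,0,0,0,0,0,0,0,0,0,0,0,0,0,0,0,0,0,0,0,0,0,0,0,0,0,0,0,0,0,0,0,0,0,0,0,0,0,0,0,0,0,0,0,0,0,0,0,0,0,0,0,0,0,0,0,0,0,0]}' 0 50
python3 -m jog '{"moves":[0,0,-0.5,0,0,0,0,0,-1,0,0,0,0,0,-2,0,0,0,0,0,-3,0,0,0,0,0,-3,0,0,0,0,0,-2.5,0,0,0,0,0,-1,0,0,0,0,0,0,0,0,0,0,0,0,0,0,0,0,0,0,0,0,0]}'
python3 - <<'E'
from h import *
st=sense();R=np.array(st['ee_rot']);p=st['tcp_pos']
for T in ([430,-150,p[2]],[461,60,p[2]]):print((R.T@(np.array(T)-p)).round(1))
E
```

```text
clock: 22.55
tcp_pos: [338.1, -311.3, 118.7]
ee_rot: [[0.703, 0.711, 0.001], [0.711, -0.703, -0.001], [0.0, 0.001, -1.0]]
wrist_force: [0.3, -1.4, 1.1]
gripper_width: 85.5
grip_force: 0.0
clock: 23.55
tcp_pos: [338.1, -311.4, 118.7]
ee_rot: [[0.703, 0.711, 0.001], [0.711, -0.703, -0.001], [0.0, 0.001, -1.0]]
wrist_force: [-0.6, 1.2, 7.5]
gripper_width: 46.4
grip_force: 50.2
clock: 24.55
tcp_pos: [337.7, -310.9, 247.1]
ee_rot: [[0.703, 0.711, -0.001], [0.711, -0.703, 0.002], [0.0, -0.002, -1.0]]
wrist_force: [0.9, -0.3, -1.1]
gripper_width: 46.0
grip_force: 51.6
[179.3 -47.4   0.2]
[ 350.5 -173.     0.5]
```

```bash
python3 -m jog '{"moves":[3.575,-0.912,0,0,0,0,3.575,-0.912,0,0,0,0,3.575,-0.912,0,0,0,0,3.575,-0.912,0,0,0,0,3.575,-0.912,0,0,0,0,3.575,-0.912,0,0,0,0,2.72,-2.366,0,0,0,0,2.72,-2.366,0,0,0,0,2.72,-2.366,0,0,0,0,2.72,-2.366,0,0,0,0]}'
python3 -m jog '{"moves":[1.8,-1.566,0,0,0,0,0.92,-0.8,0,0,0,0,0,0,0,0,0,0,0,0,2.5,0,0,0,0,0,3,0,0,0,0,0,2,0,0,0,0,0,1.5,0,0,0,0,0,1,0,0,0,0,0,0.5,0,0,0,0,0,0,0,0,0]}'
python3 - <<'E'
from h import *
s=take('wrist','w7');st=sense();R=np.array(st['ee_rot']);print((R.T@(np.array([461,60.,131.7])-st['tcp_pos'])).round(1),st['wrist_force'])
E
```

```text
clock: 25.55
tcp_pos: [458.6, 25.2, 247.2]
ee_rot: [[0.703, 0.711, -0.002], [0.711, -0.703, 0.0], [-0.001, -0.002, -1.0]]
wrist_force: [1.3, 0.2, -0.9]
gripper_width: 46.2
grip_force: 51.6
clock: 26.55
tcp_pos: [461.3, 59.2, 143.0]
ee_rot: [[0.703, 0.711, -0.001], [0.711, -0.703, 0.0], [-0.0, -0.001, -1.0]]
wrist_force: [-0.1, 0.8, -1.4]
gripper_width: 45.8
grip_force: 51.6
[ 0.1 -0.8 11.8] [ 0.67953796 -0.39543832 -1.11554484]
```

View pics/w7.png

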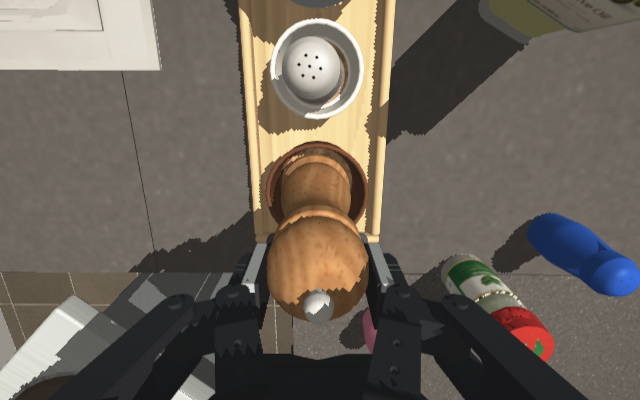

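The mill's foot (316,180) is centred in the dark cup (318,190), and the shaker beyond stands centred in the white cup. Setting the mill down.

```bash
python3 -m jog '{"moves":[0,-0.05,0.4,0,0,0,0,0,0.3,0,0,0,0,0,0.2,0,0,0,0,0,0.1,0,0,0,0,0,0.1,0,0,0,0,0,0.05,0,0,0,0,0,0,0,0,0,0,0,0,0,0,0,0,0,0,0,0,0,0,0,0,0,0,0]}'
python3 -m jog '{"moves":[0,0,0,0,0,0,0,0,0,0,0,0,0,0,0,0,0,0,0,0,0,0,0,0,0,0,0,0,0,0,0,0,0,0,0,0,0,0,0,0,0,0,0,0,0,0,0,0,0,0,0,0,0,0,0,0,0,0,0,0]}' 0.9
python3 -m jog '{"moves":[0,0,-0.5,0,0,0,0,0,-1,0,0,0,0,0,-3,0,0,0,0,0,-4,0,0,0,0,0,-4.5,0,0,0,0,0,-4.5,0,0,0,0,0,-2.5,0,0,0,0,0,-1,0,0,0,0,0,0,0,0,0,0,0,0,0,0,0]}' 1
python3 - <<'E'
from h import *
st=sense();R=np.array(st['ee_rot']);p=st['tcp_pos']
for T in ([600,40,p[2]],[683,53,p[2]]):print((R.T@(np.array(T)-p)).round(1))
E
```

```text
clock: 27.6
tcp_pos: [461.0, 60.1, 131.8]
ee_rot: [[0.703, 0.711, 0.0], [0.711, -0.703, 0.0], [0.0, 0.0, -1.0]]
wrist_force: [0.2, 0.1, 0.5]
gripper_width: 46.1
grip_force: 51.7
clock: 28.6
tcp_pos: [460.9, 60.1, 131.8]
ee_rot: [[0.703, 0.711, 0.0], [0.711, -0.703, 0.0], [0.0, -0.0, -1.0]]
wrist_force: [-0.1, 0.6, 0.6]
gripper_width: 76.8
grip_force: 0.0
clock: 29.6
tcp_pos: [460.4, 60.0, 340.6]
ee_rot: [[0.703, 0.711, -0.002], [0.711, -0.703, 0.0], [-0.001, -0.001, -1.0]]
wrist_force: [-0.4, -0.4, 0.3]
gripper_width: 85.6
grip_force: 0.0
[ 83.9 113.3  -0.2]
[151.4 163.2  -0.4]
```

```bash
python3 -m jog '{"moves":[2,2.15,0,0,0,0,3,3.24,0,0,0,0,3,3.24,0,0,0,0,3,3.24,0,0,0,0,2.5,2.7,0,0,0,0,1.54,1.65,0,0,0,0,0,0,0,0,0,0,0,0,0,0,0,0,0,0,0,0,0,0,0,0,0,0,0,0]}'
python3 - <<'E'
from h import *
s=take('wrist','w8');st=sense();print(st['tcp_pos'],proj(s,[[682.5,53,270],[682.5,53,0]]))
E
```

```text
clock: 30.6
tcp_pos: [681.3, 53.1, 342.0]
ee_rot: [[0.703, 0.711, -0.0], [0.711, -0.703, 0.0], [0.0, -0.0, -1.0]]
wrist_force: [-0.4, 0.3, -0.1]
gripper_width: 85.3
grip_force: 0.0
[681.40581968  53.10712186 342.17148035] [[318.48397421 206.38969727]
 [318.10132348 144.99551694]]
```

View pics/w8.png

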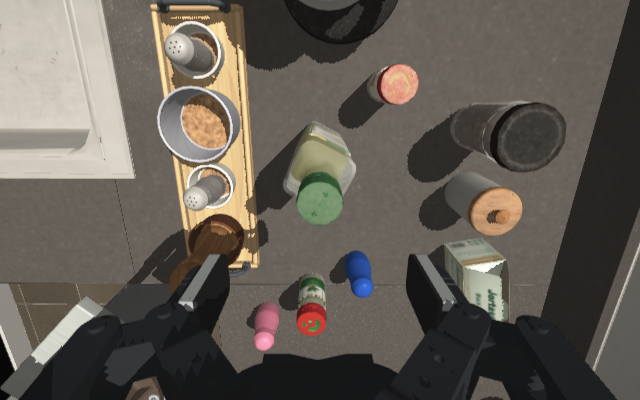

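Wrist view: green cap top centred near (320,198), about 8 px above the prediction. I'll segment the cap in all views to settle it.

Run:
```python
from h import *
obs=[]
for n,box in (('top0',(280,125,315,155)),('s1',(255,118,290,145)),('w8',(285,160,355,235))):
    s=load(n);x0,y0,x1,y1=box;h=cv2.cvtColor(s['image'][y0:y1,x0:x1],cv2.COLOR_BGR2HSV)
    m=cv2.inRange(h,(50,90,40),(85,255,255));k,l,stt,c=cv2.connectedComponentsWithStats(m);i=1+stt[1:,4].argmax()
    print(n,stt[i]+[x0,y0,0,0,0],c[i]+[x0,y0]);obs.append((s,c[i]+[x0,y0]))
for q in ((0,1),(0,2),(1,2),(0,1,2)):
    X,e=tri(*[obs[j] for j in q]);print(q,X.round(1),np.round(e,1))
for z in (262,270):
    print([atz(s,c,z)[:2].round(1) for s,c in obs])
```

```text
top0 [290 139  13   9  36] [296.72222222 144.61111111]
s1 [265 125  12  11 107] [270.38317757 130.13084112]
w8 [297 172  44  29 352] [318.64488636 180.55397727]
(0, 1) [676.7  53.2 253. ] [6.4 6.4]
(0, 2) [682.8  52.1 200.1] [0.6 0.6]
(1, 2) [688.4  58.5 251.5] [6.2 6.2]
(0, 1, 2) [682.9  55.2 247.8] [11.6  5.7 11.2]
[array([669.6,  48.6]), array([661.5,  78.6]), array([694.9,  65.3])]
[array([667.8,  48.2]), array([640.8, 100.8]), array([696.5,  67. ])]
```

Run:
```python
from h import *
obs=[];out=[]
for n,box in (('top0',(280,125,315,160)),('w8',(280,155,360,235))):
    s=load(n);x0,y0,x1,y1=box;im=s['image'][y0:y1,x0:x1].astype(int)
    m=((im[...,1]-im[...,2]>25)&(im[...,1]-im[...,0]>15)).astype(np.uint8)
    k,l,stt,c=cv2.connectedComponentsWithStats(m);i=1+stt[1:,4].argmax()
    (cx,cy),r=cv2.minEnclosingCircle(np.argwhere(l==i)[:,::-1].astype(np.float32))
    print(n,stt[i]+[x0,y0,0,0,0],c[i]+[x0,y0],cx+x0,cy+y0,r);obs.append((s,np.array([cx+x0,cy+y0])))
    out.append(np.hstack([cv2.resize(im.astype(np.uint8),(390,390)),cv2.resize(m*255,(390,390))[...,None].repeat(3,2).astype(np.uint8)]))
for z in (262,270): print([atz(s,c,z)[:2].round(1) for s,c in obs])
print(tri(*obs))
o=np.vstack(out);cv2.imwrite('pics/cap.png',cv2.resize(o,(590,590)))
```

```text
top0 [287 130  16  16 191] [294.42408377 137.9895288 ] 294.5 137.80000019073486 7.8161091804504395
w8 [ 297  172   46   53 1698] [320.20376914 198.77797409] 319.65615463256836 198.0150146484375 26.120487213134766
[array([685.1,  53.5]), array([685.8,  55. ])]
[array([683.3,  53.1]), array([687.7,  57. ])]
(array([685.43972364,  54.03264584, 259.61918331]), [np.float64(0.4576075268344429), np.float64(0.45760752683436656)])
```

View pics/cap.png

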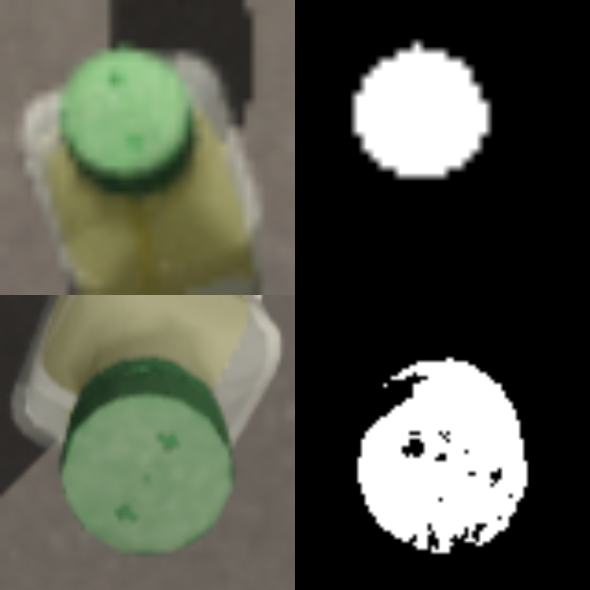

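The cap's top disc gives (683.3,53.1) from the top view and (684.7,55) from the wrist view. I'm using (684,54) and gripping the cap with TCP at z 248.

```bash
python3 -m jog '{"moves":[0.25,0.12,0,0,0,0,0,0,2,0,0,0,0,0,2.5,0,0,0,0,0,2,0,0,0,0,0,1.5,0,0,0,0,0,1,0,0,0,0,0,0.4,0,0,0,0,0,0,0,0,0,0,0,0,0,0,0,0,0,0,0,0,0]}'
python3 -m jog '{"moves":[0,0,0,0,0,0,0,0,0,0,0,0,0,0,0,0,0,0,0,0,0,0,0,0,0,0,0,0,0,0,0,0,0,0,0,0,0,0,0,0,0,0,0,0,0,0,0,0,0,0,0,0,0,0,0,0,0,0,0,0]}' 0 80
python3 - <<'E'
from h import *
st=sense();print(st['wrist_force'],st['wrist_torque'],st['gripper_width'])
E
```

```text
clock: 31.65
tcp_pos: [684.9, 53.9, 248.7]
ee_rot: [[0.703, 0.711, 0.001], [0.711, -0.703, 0.0], [0.001, 0.001, -1.0]]
wrist_force: [1.3, -0.2, -0.5]
gripper_width: 85.4
grip_force: 0.0
clock: 32.65
tcp_pos: [684.7, 54.1, 248.6]
ee_rot: [[0.703, 0.711, 0.001], [0.711, -0.703, 0.0], [0.001, 0.0, -1.0]]
wrist_force: [-2.1, 0.9, 6.4]
gripper_width: 32.9
grip_force: 76.5
[-2.12268032  0.94026277  6.35943413] [ 0.24610106  0.37981322 -0.07185941] 32.86577883488956
```

```bash
python3 -m jog '{"moves":[0,0,-0.3,0,0,0,0,0,-0.5,0,0,0,0,0,-1,0,0,0,0,0,-1.5,0,0,0,0,0,-2,0,0,0,0,0,-2,0,0,0,0,0,-1.5,0,0,0,0,0,-0.7,0,0,0,0,0,-0.3,0,0,0,0,0,0,0,0,0]}'
python3 - <<'E'
from h import *
st=sense();R=np.array(st['ee_rot']);p=st['tcp_pos'];print(st['wrist_force'],st['wrist_torque'],(R.T@(np.array([592,192,p[2]])-p)).round(1));take('scene','s2')
E
```

```text
clock: 33.65
tcp_pos: [684.5, 53.9, 345.5]
ee_rot: [[0.703, 0.711, -0.0], [0.711, -0.703, 0.0], [-0.0, -0.0, -1.0]]
wrist_force: [-0.5, -0.0, -7.6]
gripper_width: 33.3
grip_force: 76.1
[-0.54126927 -0.04413086 -7.6057525 ] [-0.01245818  0.01779828 -0.01076687] [ 3.320e+01 -1.628e+02  1.000e-01]
```

```bash
python3 -m jog '{"moves":[0.08,-0.4,0,0,0,0,0.18,-0.9,0,0,0,0,0.33,-1.6,0,0,0,0,0.47,-2.3,0,0,0,0,0.59,-2.9,0,0,0,0,0.59,-2.9,0,0,0,0,0.47,-2.3,0,0,0,0,0.33,-1.6,0,0,0,0,0.18,-0.9,0,0,0,0,0.1,-0.48,0,0,0,0]}'
python3 -m jog '{"moves":[0,0,0,0,0,0,0,0,0,0,0,0,0,0,0.3,0,0,0,0,0,0.6,0,0,0,0,0,0.6,0,0,0,0,0,0.4,0,0,0,0,0,0.1,0,0,0,0,0,0,0,0,0,0,0,0,0,0,0,0,0,0,0,0,0]}'
python3 - <<'E'
from h import *
st=sense();R=np.array(st['ee_rot']);p=st['tcp_pos'];print((R.T@(np.array([592,192,261.6])-p)).round(1))
a=take('wrist','w9')['image'];b=take('scene','s3')['image']
cv2.imwrite('pics/b.png',np.hstack([cv2.resize(a[40:400,120:520],(400,360)),cv2.resize(b[60:260,180:380],(400,360))]))
E
```

```text
clock: 34.7
tcp_pos: [591.7, 192.7, 346.0]
ee_rot: [[0.702, 0.712, 0.0], [0.712, -0.702, -0.0], [0.0, 0.0, -1.0]]
wrist_force: [0.3, 0.5, -6.5]
gripper_width: 32.7
grip_force: 76.2
clock: 35.7
tcp_pos: [592.2, 192.0, 326.1]
ee_rot: [[0.703, 0.711, 0.001], [0.711, -0.703, 0.0], [0.001, 0.0, -1.0]]
wrist_force: [0.8, -1.2, -7.0]
gripper_width: 33.1
grip_force: 76.2
[-0.2 -0.2 64.5]
```

View pics/b.png

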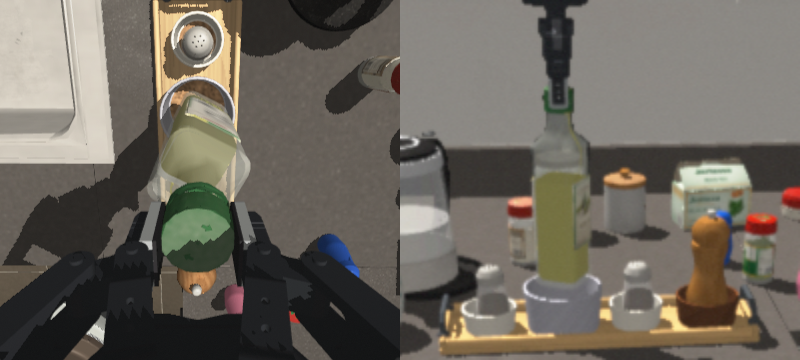

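The bottle hangs upright over the steel cup (scene half, (560,290)), and the other three stand upright in their cups. Lowering it.

```bash
python3 -m jog '{"moves":[0,0,0.3,0,0,0,0,0,0.6,0,0,0,0,0,0.9,0,0,0,0,0,0.9,0,0,0,0,0,0.9,0,0,0,0,0,0.8,0,0,0,0,0,0.6,0,0,0,0,0,0.3,0,0,0,0,0,0.2,0,0,0,0,0,0,0,0,0]}'
python3 -m jog '{"moves":[0,0,0.2,0,0,0,0,0,0.2,0,0,0,0,0,0.2,0,0,0,0,0,0.1,0,0,0,0,0,0.1,0,0,0,0,0,0.1,0,0,0,0,0,0,0,0,0,0,0,0,0,0,0,0,0,0,0,0,0,0,0,0,0,0,0]}'
```

```text
clock: 36.8
tcp_pos: [592.2, 192.0, 270.8]
ee_rot: [[0.703, 0.711, 0.0], [0.711, -0.703, 0.0], [0.0, -0.0, -1.0]]
wrist_force: [-0.0, -0.5, -6.7]
gripper_width: 32.6
grip_force: 76.2
clock: 37.8
tcp_pos: [592.2, 192.0, 261.8]
ee_rot: [[0.703, 0.711, 0.0], [0.711, -0.703, 0.0], [0.0, -0.0, -1.0]]
wrist_force: [-0.6, 0.3, -6.6]
gripper_width: 32.9
grip_force: 76.2
```

Not touching the floor yet (still −6.6 N). Creeping another 2 mm down.

```bash
python3 -m jog '{"moves":[0,0,0.05,0,0,0,0,0,0.05,0,0,0,0,0,0.05,0,0,0,0,0,0.05,0,0,0,0,0,0,0,0,0,0,0,0,0,0,0,0,0,0,0,0,0,0,0,0,0,0,0,0,0,0,0,0,0,0,0,0,0,0,0]}'
```

```text
clock: 38.8
tcp_pos: [592.8, 192.0, 261.6]
ee_rot: [[0.703, 0.711, 0.003], [0.711, -0.703, 0.001], [0.003, 0.002, -1.0]]
wrist_force: [-1.2, -1.0, 8.2]
gripper_width: 32.6
grip_force: 79.7
```

Contact with the floor (+8 N). Releasing, rising and looking.

```bash
python3 -m jog '{"moves":[0,0,-0.1,0,0,0,0,0,0,0,0,0,0,0,0,0,0,0,0,0,0,0,0,0,0,0,0,0,0,0,0,0,0,0,0,0,0,0,0,0,0,0,0,0,0,0,0,0,0,0,0,0,0,0,0,0,0,0,0,0]}' 1
python3 -m jog '{"moves":[0,0,-0.5,0,0,0,0,0,-1,0,0,0,0,0,-2,0,0,0,0,0,-3,0,0,0,0,0,-3,0,0,0,0,0,-2,0,0,0,0,0,-1,0,0,0,0,0,0,0,0,0,0,0,0,0,0,0,0,0,0,0,0,0]}'
python3 - <<'E'
from h import *
a=take('wrist','w10')['image'];b=take('scene','s4')['image']
cv2.imwrite('pics/f.png',np.hstack([a[0:360,120:520],cv2.resize(b[90:270,180:380],(400,360),interpolation=cv2.INTER_CUBIC)]))
E
```

```text
clock: 39.8
tcp_pos: [592.2, 192.0, 260.8]
ee_rot: [[0.703, 0.711, 0.0], [0.711, -0.703, 0.0], [0.0, -0.0, -1.0]]
wrist_force: [0.2, -0.5, -0.2]
gripper_width: 85.3
grip_force: 0.0
clock: 40.8
tcp_pos: [591.9, 191.9, 384.6]
ee_rot: [[0.703, 0.711, -0.002], [0.711, -0.703, -0.0], [-0.002, -0.001, -1.0]]
wrist_force: [-0.2, -0.0, 0.4]
gripper_width: 85.3
grip_force: 0.0
```

View pics/f.png

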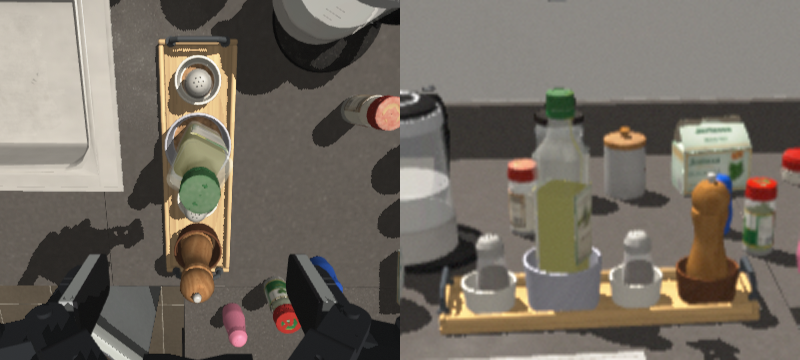

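All four items stand upright in their cups (scene half: shakers (488,265) and (637,262), bottle (562,200), mill (710,240)). Both red-capped jars are upright where they were.

```bash
python3 -c "
from plant import arm
print(arm.hand_in())"
```

```text
the job is handed in; nothing more can be done
None
```

The oil bottle, pepper mill and both grey shakers stand upright in their cups, the spice jars were left where they stood, and the job was handed in at about 41 s; no verdict came back.

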